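# Put the wide film scraper back in its slotted block

### The arm

A 6-joint arm with a two-finger parallel gripper is mounted at the origin on the work surface. World frame = base frame: x ahead of the robot, y to its left, z up, the work surface at z = 0. Lengths are in m, angles in rad, forces in N, time in s.
With the tool pointing down it reaches from about 0.275 to 0.775 m from the base axis. Payload 14.6 kg.
Tool frame: the origin (TCP) lies between the finger pads; the fingertips stand 25 mm ahead of it and the grasp point (between the pads) lies 6 mm ahead of it; z points along the fingers, y is the line along which they close (so a half turn about z gives the same grasp; the last joint's range is limited). The gripper opens to 85 mm and grips with 20 to 120 N. Pads are 22 mm wide; open, the fingers measure 114 mm over their backs; the gripper's body (76 mm by 85 mm) begins 54 mm behind the grasp point. The pads swing forward as they close: fully open they stand 13 mm farther back than shut.
Start: joints at [1.084, 0.263, -0.048, 1.259, 0, 1.415], TCP at [0.171, 0.496, 0.233] pointing down, gripper open.
Joint ranges: [-2.65, 2.65], [-0.89, 1.7], [-1.18, 1.37], [-2.13, 2.11], [-1.35, 1.29], [-3.14, 3.14]. Speed limits (rad/s): [1.89, 1.89, 2.57, 2.79, 3.14, 3.14].

### API

Orientations are given as a rotation vector (axis times angle).
In Python, from station import env gives the robot as it stands.
- The arm moves only by the shell command python3 -m creep 'ROWS' [OPENING] [FORCE]. ROWS is JSON, one flat list of numbers, 4 for each row, row after row: the shift along the tool's x, y, z in m, then the turn about the tool's z in degrees. In form: [tx, ty, tz, spin, tx, ty, tz, spin, ...]. A call has 1 to 8 rows; each row shifts and turns the commanded pose from where the row before left it, along the tool's axes as they then stand; what a row does not reach is not made up. A row lasts 1/10 s, in which the tool goes at most 50 mm and 8.59 degrees, less where a joint would pass 70% of its speed; a pose out of reach is approached as far as the arm can. A call is refused whole if a number of a shift passes 0.05 or a number of a turn 8.59, either way. A call with a gripper value outside its range is refused whole. OPENING is the finger opening in m, from 0 to 0.0854, set as the call begins (- or left out, the last holds). The fingers move at their own pace and stop on an object; FORCE is the grip in N (left out, the last holds). Time passes only in rows, so rows that do not move let the fingers close. It gives the time, the measured TCP pose, the force, the opening and the grip force at its end, in the units of the state.
- env.state(): the state, without advancing time (a new reading comes with each control period).
- env.camera(name): name is "scene" or "top" or "wrist"; returns the picture (384x512x3 uint8, blue, green, red); there is no depth.
- env.calibration(name): a dict with "fx", "fy", "cx", "cy" (pixels), "R" (3x3) and "t" (3): a world point X has camera coordinates R X + t. Camera axes: x right, y down, z forward; pixel columns grow to the right and rows downward; lengths in m; the calibration is good to about 2 mm. The wrist camera is an equidistant fisheye: a pixel r from the principal point sees the ray r / f radians off the axis. A picture is of the moment at which its call begins: read the wrist's pose just before it. calibration takes no time and is no camera call; for the wrist camera it gives the pose at the moment of the call.
- env.hand_in(): hands the job in; it is judged then, once.
Trained networks look in the newest picture that a camera, given by its name, has taken for a name from the list of things; names that differ only in an ending like _2 or _b are one class to them, and where a whole thing is asked for, a point or a joint stands for the part that bears it (a point fixed in the world has none). Each returns a list of dicts, best first, with "p" (0 to 1); they miss things now and then, are a little off and sometimes report something else, mostly with a low value. They report only what shows in the picture. A call takes as long as a camera call. They do not tell look-alikes from the thing itself.
- env.recognise(camera, name): "bbox" ([left, top, right, bottom] in pixels, round what is visible of it).
- env.cut_out(camera, name): "pixels" (384x512 bool, what is visible of it) and "bbox" ([left, top, right, bottom] in pixels, round what is visible of it).
The state is a dict: "time_s": time; "joints": joint angles; "qd": joint speeds; "joint_torque": joint torques, N m; "position": TCP position; "eef_rot": TCP orientation; "force": force on the tool from outside, world axes, zero at the start; "moment": the same for the moment, N m; "opening": finger opening in m; "grip_force": force on a finger pad.
Only numpy, scipy, OpenCV 4.12 (cv2) and the standard library are available. Lean on these libraries where they do the work, as an engineer would, in place of code of your own. Each camera call takes 0.05 s, during which the arm holds its last target. There are 200 camera calls.

### The job

The wide film scraper has dried on the wire rack. Take it by its black grip and slide it blade-down into the holder block with the long slot, all the way down until the grip sits on the block, lowering it in rather than dropping it. Leave the narrow scraper hanging on the rack and do not disturb the box of orange-capped tubes.

Things in the scene. Friction and masses are not known exactly. Their poses are not given: they have to be found in the camera images.
- wide_scraper: Loose scraper, 0.24 kg, hanging blade down by its grip on two rack wires (tops 90 mm above table). Steel blade 84 wide (y), 4 thick (x), 60 mm tall; above it a black grip bar 130 long (y), 16 thick (x), 40 mm tall. Origin: mid lower edge of blade, 30 mm above table; z up, grip at z 60 to 100 mm. Grip across its thickness at mid length, fingertips above z 60 mm. Lift over 65 mm to clear the rack.
- narrow_scraper: Narrow scraper: blade 40 mm wide, grip 86 mm long, otherwise same sizes, materials and axes. Hangs in line with the wide one on the same rack, centres 126 mm apart, grip ends 18 mm apart; to be left. Rack, long block and short block stand in a row across the table in any order.
- long_block: Fixed white block 62 (x) x 150 (y) x 75 mm tall. Origin: centre of underside, on the table; z up. Slot in the middle of the top, along y: 104 long, 18 wide (mouth flared to 30), 67 mm deep; blade goes in either way round. The grip ends come to rest on the block's top, scraper origin then 15 mm above table. A similar block 102 mm long with a 56 mm slot is the wrong one: the wide blade does not fit.
- tube_box: Bystander: black box of small tubes with orange caps, 88 x 132 mm, 52 mm tall; origin at centre of underside. It stands on the far side of the work with a blue tip box and a 100 mm tall jar. Nothing near the work is taller than the hanging scrapers (130 mm).
Not all that is in view belongs to the job. What is shaped like the wide_scraper but purple or turquoise is not meant. Leave any pink look-alike of the narrow_scraper alone.

How it is judged:
On the way:
1. the wide scraper is lifted clear of the rack (height (world z) of wide_scraper above 0.085 m), for 0.1 s.
At the end, for the whole second after the job is handed in: Wide scraper blade-down in the long slot: lower edge under 22 mm above the block's underside, within 20 mm of its centre, upright within 10 and along the slot within 15 degrees, at rest; narrow scraper still hanging and tube box, both within 30 mm of their starts (z of wide_scraper in the frame of long_block below 0.022 m and horizontal distance between wide_scraper and long_block below 0.02 m and angle between the y axis of wide_scraper and the y axis of long_block, either way round below 0.26 rad and angle between wide_scraper's own z axis and vertical below 0.17 rad and linear speed of wide_scraper below 0.02 m/s and distance of each of narrow_scraper, tube_box from where it was at the start of the episode below 0.03 m and height (world z) of narrow_scraper above 0.022 m); the robot touches nothing.
It fails at once if the wide scraper is dropped: it falls freely more than about 25 mm (contact force between the fingers and wide_scraper below 0.05 N and linear speed of wide_scraper above 0.7 m/s).
It fails at once if the narrow scraper is moved more than 40 mm (distance of narrow_scraper from where it was at the start of the episode above 0.04 m).
It fails at once if the tube box is moved more than 40 mm (distance of tube_box from where it was at the start of the episode above 0.04 m).
It also fails if it takes over 40 s, if anything falls off the work surface, if the arm or the gripper's body presses on something with over 40 N, if the wrist force passes 120 N, or if a joint passes its speed limit or range.

## Working session

There is one attempt and no reset: what is moved stays moved. The work goes in short steps, Python scripts to look and compute and a shell command to move; the robot and the scene stay as the last step left them, time stands still between calls to the robot, and variables do not carry over. Pictures are saved under pics/ and viewed, at most 10 in all, crops included, and the job is handed in when it is done.

```bash
mkdir -p pics; ls
python3 - <<'E'
from station import env
import cv2
s=env.state();print(s['time_s'],s['position'],s['eef_rot'])
for c in("scene","top"):
    im=env.camera(c);cv2.imwrite(f"pics/{c}0.png",im)
    k=env.calibration(c);print(c,k)
    for n in("wide_scraper","narrow_scraper","long_block","tube_box"):
        print(n,[(round(d['p'],2),[round(float(v)) for v in d['bbox']]) for d in env.recognise(c,n)])
E
```

```text
pics
0.0 [0.17086206 0.49611554 0.23301284] [-5.18674782e-01 -3.09811740e+00  1.62866314e-03]
scene {'fx': 374.5271235940236, 'fy': 374.5271235940236, 'cx': 252.81238457453497, 'cy': 198.0227533162034, 'R': array([[ 0.57924251,  0.81511287, -0.00831417],
       [ 0.58069241, -0.41977174, -0.6975586 ],
       [-0.57207905,  0.39922762, -0.7164795 ]]), 't': array([-0.36249169, -0.22609858,  1.37344027])}
wide_scraper [(0.89, [290, 132, 314, 167]), (0.86, [259, 110, 294, 147]), (0.81, [322, 113, 339, 147])]
narrow_scraper [(0.97, [233, 135, 256, 167]), (0.63, [262, 150, 286, 187])]
long_block [(0.71, [103, 220, 169, 278]), (0.41, [268, 227, 324, 272])]
tube_box [(0.97, [265, 229, 327, 271])]
top {'fx': 347.76997556945327, 'fy': 347.76997556945327, 'cx': 252.17360547169955, 'cy': 183.92765855208955, 'R': array([[-0.00289049, -0.99960399, -0.02799133],
       [-0.9982082 ,  0.00455715, -0.05966262],
       [ 0.05976656,  0.02776872, -0.99782607]]), 't': array([0.08204977, 0.50633083, 1.08753073])}
wide_scraper [(0.68, [141, 255, 187, 260]), (0.57, [94, 203, 137, 227]), (0.5, [151, 192, 195, 209])]
narrow_scraper [(0.74, [206, 185, 230, 198]), (0.5, [335, 186, 394, 207]), (0.45, [203, 242, 237, 247])]
long_block []
tube_box [(0.69, [233, 106, 273, 136])]
```

Run:
```python
import cv2
a=cv2.imread("pics/scene0.png")[80:300,60:380];b=cv2.imread("pics/top0.png")[70:300,60:420]
cv2.imwrite("pics/s.png",cv2.resize(a,None,fx=2.5,fy=2.5,interpolation=2));cv2.imwrite("pics/t.png",cv2.resize(b,None,fx=2.2,fy=2.2,interpolation=2))
```

```text
(no output)
```

View pics/s.png

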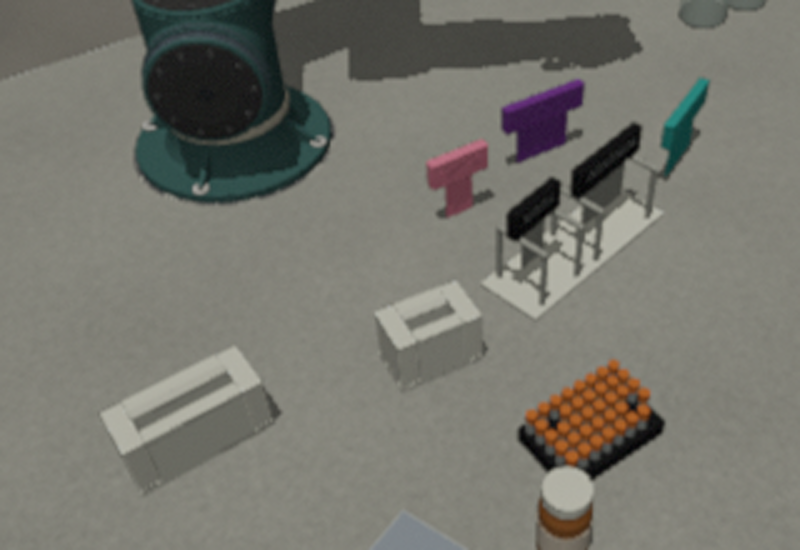

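View pics/t.png

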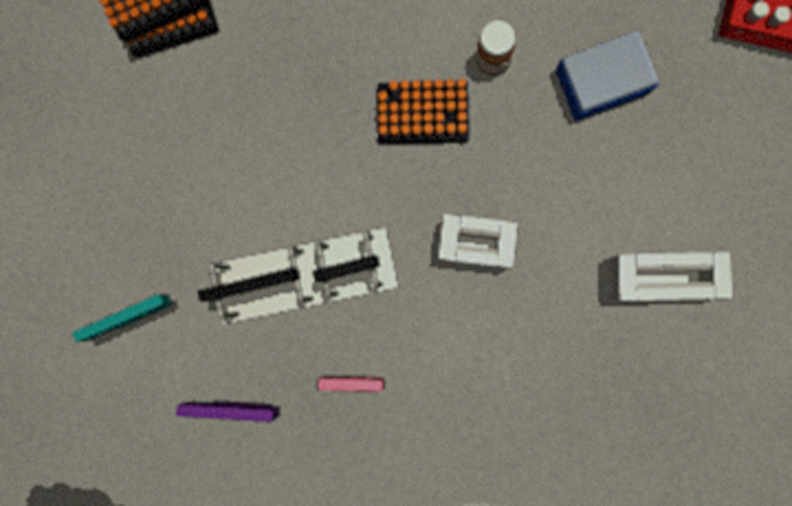

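The top crop shows the scrapers by full-image pixel: black wide one on the rack (173,200), turquoise (115,214), purple (163,257), pink (219,244), and black narrow one on the rack (218,192). The black (173,200) is the one meant: it is black, hangs on the rack and is the longer of the two. The long block is at (367,195), the short one at (277,179).

```bash
cat > h.py <<'E'
import numpy as np,cv2
from station import env
from scipy.spatial.transform import Rotation as Ro
def ray(k,uv,z,fish=False):
    uv=np.atleast_2d(uv).astype(float); d=np.c_[(uv[:,0]-k['cx'])/k['fx'],(uv[:,1]-k['cy'])/k['fy']]
    if fish:
        r=np.linalg.norm(d,axis=1)+1e-12; d3=np.c_[d*(np.sin(r)/r)[:,None],np.cos(r)]
    else: d3=np.c_[d,np.ones(len(d))]
    R=np.array(k['R']);C=-R.T@np.array(k['t']);w=d3@R
    return C+w*((z-C[2])/w[:,2])[:,None]
def rect(P):
    (c,s,a)=cv2.minAreaRect(P[:,:2].astype(np.float32)*1000)
    b=cv2.boxPoints((c,s,a));e=max((b[1]-b[0],b[2]-b[1]),key=np.linalg.norm)
    return np.round(np.array(c)/1000,4),np.round(s),round(float(np.degrees(np.arctan2(e[1],e[0]))%180),1)
def blob(m,p):
    n,l=cv2.connectedComponents(m.astype(np.uint8));ys,xs=np.nonzero(l==l[p[1],p[0]]);return np.c_[xs,ys]
def tool():
    s=env.state();R=Ro.from_rotvec(s['eef_rot']).as_matrix();return np.array(s['position']),R,s
E
python3 - <<'E'
from h import *
im=cv2.imread("pics/top0.png");k=env.calibration("top");g=im.max(2)
for nm,p in(("wide",(173,200)),("narrow",(218,192))):
    sub=g[p[1]-3:p[1]+4,p[0]-1:p[0]+2].min(1);p=(p[0],p[1]-3+int(sub.argmin()))
    m=(g<60);print(nm,g[p[1],p[0]],rect(ray(k,blob(m,p),.13)))
m=(im.min(2)>140);
for p in((367,189),(268,173)):
    q=blob(m,p);print(g[p[1],p[0]],len(q),q.min(0),q.max(0),rect(ray(k,q,.075)))
p,R,s=tool();print(p,R.round(3))
cv2.imwrite("pics/c.png",cv2.resize(im[170:235,80:260],None,fx=4.4,fy=4.4,interpolation=2))
E
```

```text
wide 12 (array([0.4567, 0.3047]), array([ 17., 132.]), 103.8)
narrow 27 (array([0.4779, 0.1775]), array([17., 83.]), 103.8)
199 868 [342 184] [392 206] (array([ 0.4689, -0.262 ]), array([ 64., 149.]), 91.2)
191 581 [260 167] [294 191] (array([0.5183, 0.0042]), array([102.,  63.]), 83.2)
[0.17099529 0.4963433  0.23345022] [[-0.945  0.326 -0.   ]
 [ 0.326  0.945 -0.   ]
 [ 0.    -0.    -1.   ]]
```

View pics/c.png

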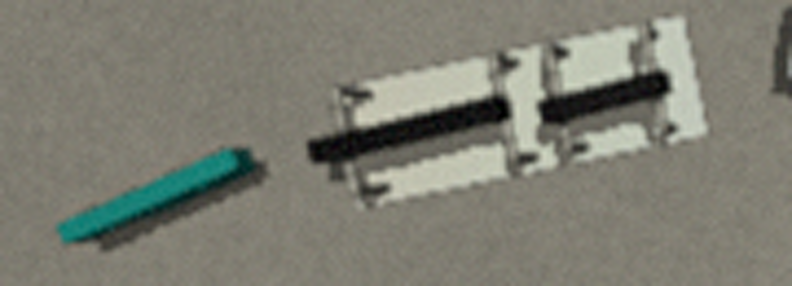

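The enlarged crop confirms it: the black grip on the rack measures 132x17 mm at image (173,200), and its neighbour 83x17 mm. The turquoise one stands free off the rack. I'll approach, then turn.

```bash
python3 -m creep '[-0.0415,-0.011,0,0,-0.0415,-0.011,0,0,-0.0415,-0.011,0,0,-0.0415,-0.011,0,0,-0.0415,-0.011,0,0,-0.0415,-0.011,0,0,-0.0415,-0.011,0,0,-0.0415,-0.011,0,0]' 0.085 60
python3 -m creep '[0,0,0,8.2,0,0,0,8.2,0,0,0,8.2,0,0,0,8.2,0,0,0,8.2,0,0,0,8.2,0,0,0,8,0,0,0,0]'
python3 - <<'E'
from h import *
p,R,s=tool();print(p,R.round(3),s['joints'])
k=env.calibration("wrist");im=env.camera("wrist");print(k['fx'],k['cx'],k['cy'])
cv2.imwrite("pics/w1.png",im)
for n in("wide_scraper","narrow_scraper"):
    for d in env.cut_out("wrist",n):
        ys,xs=np.nonzero(d['pixels']);print(n,d['p'],d['bbox'],rect(ray(k,np.c_[xs,ys],.13,True)))
E
```

```text
time_s: 1.3
position: [0.4576, 0.3037, 0.2336]
eef_rot: [0.519, 3.098, 0.0]
force: [0.9, 1.4, 0.4]
opening: 0.0847
grip_force: 0.0
time_s: 2.1
position: [0.4563, 0.305, 0.2335]
eef_rot: [1.942, 2.47, 0.0]
force: [-0.4, -0.3, -0.9]
opening: 0.085
grip_force: 0.0
[0.45626772 0.30500718 0.23348622] [[-0.236  0.972  0.   ]
 [ 0.972  0.236  0.   ]
 [ 0.     0.    -1.   ]] [4.40759828e-01 3.04227877e-01 1.10356534e-02 1.27756387e+00
 3.26820295e-06 1.77320788e+00]
297.3186396354542 250.9036646428117 188.57207475836788
wide_scraper 0.65 [248.6, 0.3, 273.6, 53.1] (array([0.4304, 0.4409]), array([17., 49.]), 112.1)
wide_scraper 0.63 [80.1, 45.9, 142.9, 168.1] (array([0.3183, 0.3459]), array([115.,  45.]), 86.3)
wide_scraper 0.57 [241.3, 108.0, 265.2, 250.8] (array([0.4558, 0.3088]), array([ 16., 128.]), 103.3)
narrow_scraper 0.91 [230.8, 253.5, 250.2, 314.9] (array([0.4697, 0.2068]), array([17., 74.]), 103.6)
narrow_scraper 0.81 [107.5, 214.5, 141.6, 266.8] (array([0.3428, 0.2259]), array([70., 28.]), 55.8)
```

View pics/w1.png

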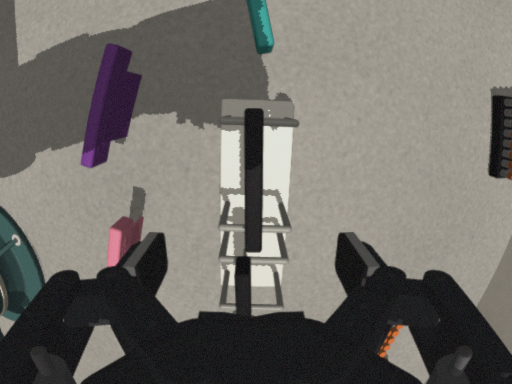

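The wrist view shows the black grip at (254,180), between the fingers, with the narrow one below it at (243,285). The wrist measure is within 4 mm of the top measure and the yaw agrees. I'll descend and grip.

```bash
python3 -m creep '[0.001,0,0.025,0,0.001,0,0.025,0,0,0,0.025,0,0,0,0.02,0,0,0,0.012,0,0,0,0.007,0,0,0,0,0,0,0,0,0]'
python3 -m creep '[0,0,0,0,0,0,0,0,0,0,0,0,0,0,0,0,0,0,0,0,0,0,0,0,0,0,0,0,0,0,0,0]' 0 70
```

```text
time_s: 3.05
position: [0.456, 0.3071, 0.12]
eef_rot: [1.937, 2.473, 0.001]
force: [-0.3, 0.8, 0.4]
opening: 0.085
grip_force: 0.0
time_s: 3.85
position: [0.4559, 0.3071, 0.1197]
eef_rot: [1.938, 2.472, 0.001]
force: [-0.5, -0.3, 6.6]
opening: 0.0139
grip_force: 70.3
```

```bash
python3 -m creep '[0,0,-0.004,0,0,0,-0.012,0,0,0,-0.022,0,0,0,-0.028,0,0,0,-0.03,0,0,0,-0.03,0,0,0,-0.024,0,0,0,0,0]'
python3 - <<'E'
from h import *
p,R,s=tool();print(p,R.round(3),s['opening'],s['grip_force'],s['force'])
im=env.camera("wrist");cv2.imwrite("pics/w2.png",im)
E
```

```text
time_s: 4.65
position: [0.4565, 0.3074, 0.2722]
eef_rot: [1.938, 2.471, 0.005]
force: [0.6, -0.9, -2.6]
opening: 0.0141
grip_force: 69.4
[0.45652561 0.30735981 0.27220269] [[-0.238  0.971  0.003]
 [ 0.971  0.238  0.002]
 [ 0.001  0.004 -1.   ]] 0.01412925525685363 69.40955277532339 [ 0.57617119 -0.88775358 -2.59940156]
```

View pics/w2.png

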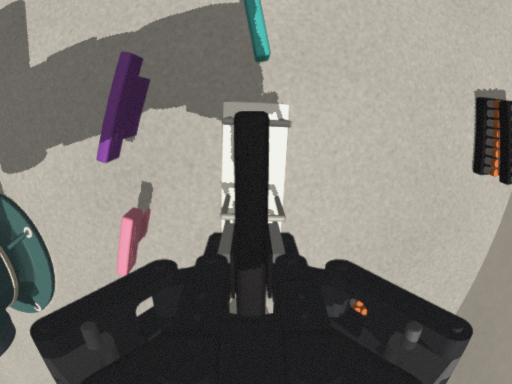

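The wide scraper is held upright, its grip at (252,210), and the load matches its weight. I'll carry it high across to the long block.

```bash
python3 -m creep '[-0.02,-0.0044,0,0,-0.032,-0.0071,0,0,-0.04,-0.0089,0,0,-0.04,-0.0089,0,0,-0.04,-0.0089,0,0,-0.04,-0.0089,0,0,-0.04,-0.0089,0,0,-0.04,-0.0089,0,0]'
python3 -m creep '[-0.04,-0.0089,0,0,-0.04,-0.0089,0,0,-0.04,-0.0089,0,0,-0.04,-0.0089,0,0,-0.04,-0.0089,0,0,-0.034,-0.0075,0,0,-0.02,-0.0044,0,0,-0.01,-0.0022,0,0]'
python3 -m creep '[0,0,0,6.2,0,0,0,6.2,0,0,0,0,0,0,0,0]'
python3 - <<'E'
from h import *
p,R,s=tool();print(p,R.round(3),s['opening'],s['force'],s['joints'])
k=env.calibration("wrist");im=env.camera("wrist");cv2.imwrite("pics/w3.png",im)
t=env.camera("top");cv2.imwrite("pics/t3.png",t)
E
```

```text
time_s: 5.5
position: [0.4615, 0.0064, 0.2682]
eef_rot: [-1.938, -2.471, 0.001]
force: [1.1, 0.6, -0.5]
opening: 0.0139
grip_force: 69.4
time_s: 6.3
position: [0.4678, -0.2638, 0.2678]
eef_rot: [-1.939, -2.468, 0.0]
force: [-0.5, -0.1, -2.1]
opening: 0.0139
grip_force: 69.4
time_s: 6.7
position: [0.4682, -0.2618, 0.2691]
eef_rot: [-2.19, -2.252, 0.0]
force: [0.7, -0.7, -1.5]
opening: 0.014
grip_force: 69.4
[ 0.46823404 -0.26178017  0.26905399] [[-0.028  1.    -0.001]
 [ 1.     0.028  0.001]
 [ 0.001 -0.001 -1.   ]] 0.014020586166851026 [ 0.66860441 -0.73112728 -1.49752867] [-6.61787861e-01  2.76026713e-01  6.61542234e-02  1.36180186e+00
  9.18985635e-05  8.81022216e-01]
```

View pics/w3.png

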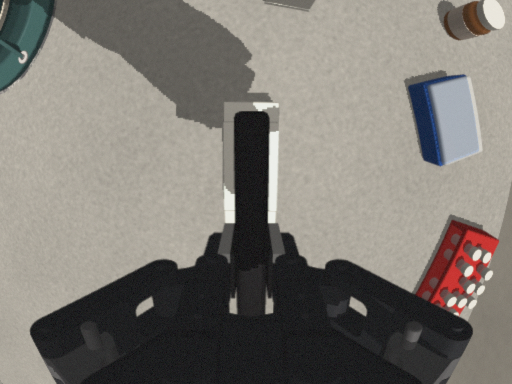

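The wrist view shows the block's far end at (223–279,103) behind the held grip, whose far end is at (252,112). I'll check the alignment numerically.

Run:
```python
from h import *
k=env.calibration("wrist");p,R,s=tool();print(p)
im=cv2.imread("pics/w3.png").astype(int).mean(2)
for r in(125,150,175,200): print(r,im[r,216:290:2].astype(int))
print(im[95:120,252].astype(int),im[95:110,230].astype(int))
print("block L,R,far",ray(k,[[223,150],[279,150],[224,200],[279,200],[230,103],[272,103]],.075,True).round(4)[:,:2])
print("grip L,R far",ray(k,[[235,130],[269,130],[235,220],[269,220],[252,112]],p[2]+.0103,True).round(4)[:,:2])
```

```text
[ 0.46831063 -0.26201013  0.26927785]
125 [ 97  96  92 100 133 136 133 137 134  52  30  24  26  20  24  22  24  26
  30  29  27  32  25  22  14  15  32 132 139 141 137 144 171 174 172 166
 166]
150 [164 168 170 145 132 135 138 134 134  50  22  27  20  25  28  22  26  30
  29  26  33  21  35  26  22  26  70 229 236 236 236 194 172 171 163 162
 165]
175 [166 164 165 139 124 133 136 134 135  77  25  29  24  29  26  20  23  27
  28  23  28  29  28  20  25  17 104 235 236 236 234 180 170 170 167 167
 170]
200 [168 170 171 174 221 234 235 234 234 177  24  17  33  27  21  22  28  27
  24  26  24  22  25  22  28  28 173 235 235 236 217 171 170 171 168 165
 170]
[ 96 100 103 100  98  97 105 129 151 149 144 137 141 138 138 129  54  28
  17  22  28  19  20  27  24] [ 95  97  99  96  98  97 105 132 139 138 136 140 140 137 138]
block L,R,far [[ 0.4349 -0.2422]
 [ 0.4987 -0.2405]
 [ 0.4364 -0.3018]
 [ 0.5016 -0.3   ]
 [ 0.442  -0.1887]
 [ 0.4888 -0.1874]]
grip L,R far [[ 0.4589 -0.2046]
 [ 0.4738 -0.2042]
 [ 0.4595 -0.2466]
 [ 0.4755 -0.2462]
 [ 0.4661 -0.1965]]
```

Aligned within 2 mm. Lowering.

```bash
python3 -m creep '[-0.001,0.001,0.015,0,0,0,0.025,0,0,0,0.025,0,0,0,0.02,0,0,0,0.01,0,0,0,0.005,0,0,0,0,0]'
python3 -m creep '[0,0,0.01,0,0,0,0.01,0,0,0,0.01,0,0,0,0.01,0,0,0,0.005,0,0,0,0.005,0,0,0,0,0]'
```

```text
time_s: 7.5
position: [0.4694, -0.2634, 0.1696]
eef_rot: [-2.194, -2.249, -0.0]
force: [0.9, -0.4, -2.0]
opening: 0.0135
grip_force: 69.3
time_s: 8.2
position: [0.4692, -0.2633, 0.1189]
eef_rot: [-2.194, -2.248, 0.0]
force: [-0.6, 1.0, -2.6]
opening: 0.0138
grip_force: 69.3
```

Free descent, no contact. About 14 mm remain.

```bash
python3 -m creep '[0,0,0.005,0,0,0,0.004,0,0,0,0.002,0,0,0,0.001,0,0,0,0,0]'
python3 -m creep '[0,0,0.001,0,0,0,0,0]';python3 -m creep '[0,0,0.001,0,0,0,0,0]'
```

```text
time_s: 8.7
position: [0.4694, -0.2634, 0.1074]
eef_rot: [-2.194, -2.248, -0.0]
force: [0.0, -0.0, -0.8]
opening: 0.0138
grip_force: 69.4
time_s: 8.9
position: [0.4694, -0.2634, 0.1065]
eef_rot: [2.194, 2.248, -0.0]
force: [-0.7, -0.3, -2.8]
opening: 0.0139
grip_force: 69.4
time_s: 9.1
position: [0.4693, -0.2634, 0.1054]
eef_rot: [-2.194, -2.248, 0.0]
force: [0.5, 0.3, -1.9]
opening: 0.0139
grip_force: 69.4
```

```bash
python3 -m creep '[0,0,0.001,0,0,0,0,0]';python3 -m creep '[0,0,0.001,0,0,0,0,0]';python3 -m creep '[0,0,0.001,0,0,0,0,0]'
```

```text
time_s: 9.3
position: [0.4695, -0.2635, 0.1049]
eef_rot: [2.194, 2.248, 0.0]
force: [-0.3, 1.1, 5.3]
opening: 0.014
grip_force: 70.2
time_s: 9.5
position: [0.4697, -0.2635, 0.1048]
eef_rot: [2.193, 2.247, 0.0]
force: [-3.5, 4.1, 19.8]
opening: 0.014
grip_force: 72.0
time_s: 9.7
position: [0.4698, -0.2636, 0.1047]
eef_rot: [2.192, 2.247, 0.001]
force: [-7.7, 8.0, 32.4]
opening: 0.0139
grip_force: 73.9
```

The grip is seated at the predicted height. I'll relieve the pressure, open and retreat.

```bash
python3 -m creep '[0,0,-0.002,0,0,0,0,0]'
python3 -m creep '[0,0,0,0,0,0,0,0,0,0,0,0,0,0,0,0,0,0,0,0,0,0,0,0,0,0,0,0,0,0,0,0]' 0.085
python3 -m creep '[0,0,-0.01,0,0,0,-0.02,0,0,0,-0.03,0,0,0,-0.03,0,0,0,-0.03,0,0,0,-0.03,0,0,0,0,0,0,0,0,0]'
python3 - <<'E'
from h import *
k=env.calibration("wrist");a=env.camera("wrist");b=env.camera("scene")
for d in env.cut_out("wrist","wide_scraper")[:2]:
    ys,xs=np.nonzero(d['pixels']);print(d['p'],d['bbox'],rect(ray(k,np.c_[xs,ys],.115,True)))
cv2.imwrite("pics/f.png",np.hstack([cv2.resize(a[60:330,130:380],(375,405)),cv2.resize(b[80:300,60:380],None,fx=1.3,fy=405/220)]))
E
```

```text
time_s: 9.9
position: [0.4696, -0.2636, 0.1049]
eef_rot: [2.194, 2.248, 0.0]
force: [-0.7, 0.5, 8.8]
opening: 0.0141
grip_force: 70.8
time_s: 10.7
position: [0.4694, -0.2634, 0.1045]
eef_rot: [-2.194, -2.248, 0.0]
force: [1.0, -0.1, -0.2]
opening: 0.0852
grip_force: 0.0
time_s: 11.5
position: [0.4695, -0.2635, 0.2552]
eef_rot: [2.193, 2.247, 0.0]
force: [0.1, 1.0, 0.6]
opening: 0.0851
grip_force: 0.0
0.74 [242.9, 107.3, 261.6, 239.9] (array([ 0.4695, -0.2623]), array([ 17., 129.]), 90.8)
```

View pics/f.png

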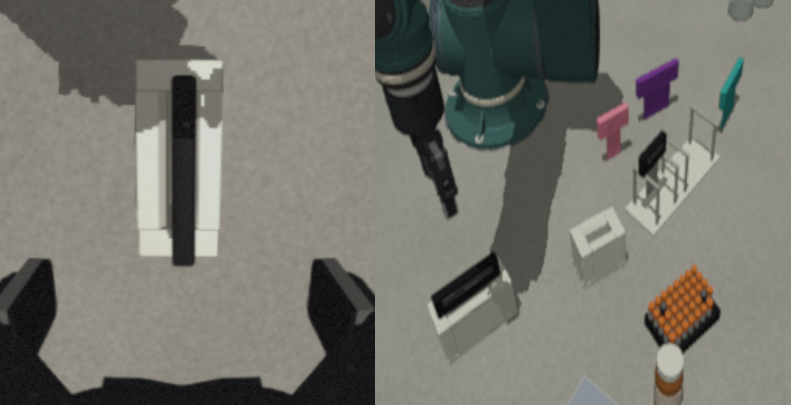

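The scraper sits in the long block, its grip at crop (183,170) on the left and (467,285) on the right. The narrow one still hangs at (652,152) and the tube box stands untouched at (685,305).

```bash
python3 -c "
from station import env
print(env.hand_in())"
```

```text
the job is handed in; nothing more can be done
None
```

I handed the job in: the wide scraper was lowered blade-down into the long block until its grip met the top, the narrow scraper still hangs on the rack, the tube box looks undisturbed, and the hand-in returned no verdict.

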